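# Nest an ear cup and gauge its seat

## Robot

A 6-joint arm with a two-finger parallel gripper is mounted at the origin on the work surface. World frame = base frame: x ahead of the robot, y to its left, z up, the work surface at z = 0. Lengths are in m, angles in rad, forces in N, time in s.
With the tool pointing down it reaches from about 0.25 to 0.775 m from the base axis. Payload 4 kg.
Tool frame: the origin (TCP) lies between the finger pads; the fingertips stand 14 mm ahead of it and the grasp point (between the pads) lies 5 mm behind it (tip_reach is the distance from the TCP to the fingertips, in m); z points along the fingers, y is the line along which they close (so a half turn about z gives the same grasp; the last joint's range is limited). The gripper opens to 94 mm and grips with 3 to 60 N. Pads are 16 mm wide; open, the fingers measure 119 mm over their backs; the gripper's body (75 mm by 177 mm) begins 78 mm behind the grasp point.
Start: joints at [-1.329, 0.087, 1.371, -0, 1.684, -0.103], TCP at [0.186, -0.518, 0.22] pointing down, gripper open.
Joint ranges: [-3.1, 3.1], [-0.76, 2.03], [0.27, 2.55], [-1.08, 4.22], [0.17, 2.65], [-2.57, 2.57]. Speed limits (rad/s): [2.79, 2.79, 3.14, 3.14, 3.14, 3.14].

## Interface

Orientations are given as [roll, pitch, yaw] about the fixed x, y, z axes, in that order (R = Rz(yaw) Ry(pitch) Rx(roll)).
In Python, from bench import * gives the robot as it stands. The module is installed in compiled form; this text tells all that it offers.
- The arm moves only by the tool servo_tool, never from a script. Its argument "targets" is a list of rows, each a list of 4 numbers: the shift along the tool's x, y, z in cm, then the turn about the tool's z in degrees. A call has 1 to 8 rows; each row is the pose to reach, as a shift and turn from the pose commanded when the call began, along the tool's axes at that moment; what a row does not reach only later rows make up. A row lasts 1/8 s, in which the tool goes at most 62.5 mm and 10.7 degrees, less where a joint would pass 70% of its speed; a pose out of reach is approached as far as the arm can. A call with a gripper value outside its range is refused whole. "claw" is the closure in counts, from 0 (fully open) to 255 (shut), set as the call begins (left out, the last holds). The fingers move at their own pace and stop on an object; the grip force is fixed at half the most. Time passes only in rows, so rows that repeat a pose let the fingers close. It gives the time, the measured TCP pose, the force, the opening and the grip force at its end, in the units of the state.
- get_obs(): the state, without advancing time (a new reading comes with each control period).
- snapshot(name): name is "scene" or "top" or "wrist"; returns the picture (384x512x3 uint8, blue, green, red); there is no depth.
- camera_model(name): a dict with "camera_matrix" (3x3 intrinsics, pixels), "camera_from_world" (4x4, takes a point from world to camera coordinates). Camera axes: x right, y up, looking along -z (the intrinsics and any distortion apply to the point x, -y, -z); pixel columns grow to the right and rows downward; lengths in m; the calibration is good to about 2 mm. A picture is of the moment at which its call begins: read the wrist's pose just before it. camera_model takes no time and is no camera call; for the wrist camera it gives the pose at the moment of the call.
- close_job(): hands the job in; it is judged then, once.
The state is a dict: "time": time; "joint_positions": joint angles; "qvel": joint speeds; "joint_torque": joint torques, N m; "tool_pos": TCP position; "ee_rot": TCP orientation; "wrist_force": force on the tool from outside, world axes, zero at the start; "wrist_torque": the same for the moment, N m; "width": finger opening in m; "finger_force": force on a finger pad.
Only numpy, scipy, OpenCV 4.12 (cv2) and the standard library are available. Lean on these libraries where they do the work, as an engineer would, in place of code of your own. Each camera call takes 0.05 s, during which the arm holds its last target. There are 200 camera calls.

## Task

Nest the loose orange ear cup into the matching orange ear cup clamped in the fixture, so that it sits fully home and level, and let go of it. Then take the yellow depth gauge out of its leaning stand and hold it upright with its brass spring tip on the yellow dot on the nested cup's floor, pressing gently so that the tip is pushed about half-way in. Finish while still holding the gauge there for its reading, never pressing hard, and leave the black spare cup and everything else where they are.

Things in the scene. Friction and masses are not known exactly. Their poses are not given: they have to be found in the camera images.
- cup_mid (a point): Centre (25 mm above the underside, on its axis) of the loose orange ear cup, standing mouth up on the felt; z up. 50 mm high, 90 g. Outside: foot 36 mm wide, tapering out to 49 mm at 27 mm up, then a straight collar 60 mm in diameter (58 to 62 over facets) from 27 to 50 mm, with a silver band. Bore 52 mm down to 30 mm up, then tapering to the floor. It may swap places with the black cup.
- cup_dot (a point): Centre of the yellow dot (10 mm diameter) in the middle of the loose orange cup's dark, flat inner floor: on the axis, 5 mm above the underside and 19.6 mm below cup_mid; z up.
- fixed_rim (a point): Centre of the mouth, at rim height (62 mm above the felt), of the orange ear cup fixed upright on an immovable 110 mm square aluminium plate; z up. Same shape and size as the loose cup, no dot. With the loose cup fully home, its collar's underside rests on this rim: its underside is then 27 mm below this point, its centre 2 mm below, its dot 21.6 mm below, its rim 23 mm above.
- spare_mid (a point): Centre (25 mm above the underside) of the black spare ear cup, same shape and size, loose, no dot: leave alone.
- gauge_mid (a point): Centre of the depth gauge's yellow body, 28 x 28 mm square, 55 mm long along z; x, y are square to its flat sides; z is its axis, from tip to top. Under the body come a steel stem 10 mm in diameter, 45 mm long, and 15 mm of brass spring tip, whose free end lies 87.5 mm from this centre along -z. Loose, about 130 g. It starts in the stand, leaning 0.30 rad, top about to the robot; y is level.
- tip_end (a point): End of the gauge's brass spring tip (7 mm diameter, round end), on the axis; it moves into the stem as it is pressed.
- tip (a joint): How far the spring tip is pushed in, m: 0 free, 0.014 fully in (hard stop). Spring 300 N/m with 0.3 N preload: about 2.4 N at half-way.
- stand: Fixed dark stand: base 100 x 80 x 10 mm with a tube (30 mm wide, bore 15 mm, 30 mm long) leaning 0.30 rad, top to the stand's -x, between two cheeks 41 mm apart over all. Origin on the felt, 75 mm below the centre of the tube's top, on which the gauge's body rests with its stem hanging free inside: draw the gauge out along its axis by 65 mm or more.
- bottle: Green glass bottle, 60 mm diameter, 210 mm high; loose, leave alone. Origin under its centre.
- case: Flat red case 75 x 140 x 10 mm, loose, leave alone. Origin under its centre.
- woodblock: Pale wooden block 60 x 120 x 45 mm, loose, leave alone. Origin under its centre.
- driver: Screwdriver 170 mm long lying on the felt, loose, leave alone.
- headphones: Orange and brown headphones about 190 mm by 150 mm and 90 mm high lying on the felt, loose, leave alone. Origin on the felt between the ear cups.
Not all that is in view belongs to the job. Leave any green look-alike of the part that bears fixed_rim alone.

How it is judged:
On the way, in this order (a step that is already met when the one before it is completed fails the run):
1. the loose orange cup is fully home in the fixed one, level, and let go (horizontal distance between cup_mid and fixed_rim below 0.0035 m and z of cup_mid in the frame of fixed_rim between -0.005 and 0.002 m and angle between cup_mid's own z axis and vertical below 0.08 rad and contact force between the fingers and cup below 0.1 N and linear speed of cup below 0.02 m/s), for 0.3 s.
2. the gauge is held, drawn out of its stand and upright (distance between gauge_mid and stand above 0.15 m and angle between gauge_mid's own z axis and vertical below 0.15 rad and contact force between the fingers and gauge above 1 N and contact force between gauge and stand below 0.1 N), for 0.1 s.
3. the spring tip is pressed on the dot, gauge upright (horizontal distance between cup_mid and fixed_rim below 0.0035 m and z of cup_mid in the frame of fixed_rim between -0.005 and 0.002 m and angle between cup_mid's own z axis and vertical below 0.08 rad and distance between tip_end and cup_dot below 0.006 m and angle between gauge_mid's own z axis and vertical below 0.12 rad and value of joint tip between 0.002 and 0.012 m and contact force between tip and cup between 0.4 and 6 N and contact force between the fingers and gauge above 1 N and contact force between gauge and stand below 0.1 N and contact force between the fingers and cup below 0.1 N and linear speed of gauge below 0.02 m/s), for 0.3 s.
At the end, for the whole second after the job is handed in: Loose cup nested untouched (axes within 3.5 mm, centre 5 mm below to 2 mm above the fixed rim, tilt < 0.08 rad); gauge held still in the fingers, clear of its stand, within 0.12 rad of upright, tip within 6 mm of the dot, pushed in 2 to 12 mm, pressing with 0.4 to 6 N (all of step 3); the arm keeps its last pose, push and grip.
It fails at once if the tip or gauge is pressed hard (over 12 N) on the cup (contact force between gauge and cup above 12 N).
It fails at once if a bystander is disturbed (moved more than 20 mm) (distance of any of spare_mid, bottle, case, woodblock, driver, headphones from where it was at the start of the episode above 0.02 m).
It also fails if it takes over 56 s, if anything falls off the work surface, if the arm or the gripper's body presses on something with over 40 N, if the wrist force passes 120 N, or if a joint passes its speed limit or range.

## Working session

There is one attempt and no reset: what is moved stays moved. The work goes in short steps, Python scripts to look and compute and a tool call to move; the robot and the scene stay as the last step left them, time stands still between calls to the robot, and variables do not carry over. Pictures are saved under pics/ and viewed, at most 10 in all, crops included, and the job is handed in when it is done.

Besides the shell and the picture viewer there is one more tool, called after "Request:" in YAML: its name, and indented under it one key for each argument. servo_tool: Moves the arm, as the interface text tells. Its arguments: {"type":"object","properties":{"targets":{"type":"array"},"claw":{"type":"number"}},"required":["targets"]}

```bash
mkdir -p pics; cat > h.py <<'E'
from bench import *
import numpy as np, cv2
from scipy.spatial.transform import Rotation as Ro
def ray(cam,u,v):
    K=np.array(cam["camera_matrix"]);T=np.array(cam["camera_from_world"])
    d=np.linalg.inv(K)@[u,v,1]; d=np.array([d[0],-d[1],-d[2]])
    R=T[:3,:3]; return -R.T@T[:3,3], R.T@d
def atz(cam,u,v,z):
    o,d=ray(cam,u,v); return o+d*(z-o[2])/d[2]
def proj(cam,p):
    K=np.array(cam["camera_matrix"]);T=np.array(cam["camera_from_world"])
    c=T[:3,:3]@np.array(p)+T[:3,3]; q=K@[c[0],-c[1],-c[2]]; return q[:2]/q[2]
def tri(obs):
    A=0;b=0
    for cam,u,v in obs:
        o,d=ray(cam,u,v); d=d/np.linalg.norm(d); P=np.eye(3)-np.outer(d,d); A=A+P; b=b+P@o
    return np.linalg.solve(A,b)
def totool(delta):
    o=get_obs(); return Ro.from_euler('xyz',o["ee_rot"]).as_matrix().T@np.array(delta)*100
E
python3 - <<'E'
from h import *
for n in("scene","top","wrist"):
    im=snapshot(n); cv2.imwrite(f"pics/{n}0.png",im)
a=[cv2.imread(f"pics/{n}0.png") for n in("scene","top")]
for n,i in zip(("scene","top"),a): cv2.imwrite(f"pics/{n}0b.png",cv2.resize(i,(800,600),interpolation=cv2.INTER_CUBIC))
o=get_obs();print(o)
for n in("scene","top","wrist"):
    print(n,camera_model(n))
E
```

```text
{'time': 0.15, 'joint_positions': array([-1.32912563e+00,  8.77565854e-02,  1.37188326e+00, -6.93998715e-06,
        1.68358512e+00, -1.03053711e-01]), 'qvel': array([-0.00100345, -0.00298335, -0.00311461,  0.00087613,  0.00038798,
       -0.00011438]), 'joint_torque': array([ 7.11823468e-04, -3.40643620e+01, -3.02793539e+01,  7.18918699e-02,
        3.05274117e-02, -1.09801929e-04]), 'tool_pos': array([ 0.18578921, -0.51725626,  0.21860078]), 'ee_rot': array([-3.13996829e+00, -1.61058150e-04,  3.44723499e-01]), 'wrist_force': array([-0.00727574, -0.04396373, -0.75702857]), 'wrist_torque': array([ 0.03693969, -0.03360271,  0.01217506]), 'finger_force': 0.0, 'width': 0.09398012985424402}
scene {'camera_matrix': array([[384.48191413,   0.        , 255.0053799 ],
       [  0.        , 384.48191413, 185.15518205],
       [  0.        ,   0.        ,   1.        ]]), 'camera_from_world': array([[ 3.87127956e-01,  9.22025136e-01, -1.26240227e-03,
        -1.44043642e-01],
       [-5.13579674e-01,  2.16771863e-01,  8.30208334e-01,
         2.62248012e-01],
       [ 7.65746606e-01, -3.207485
[... 327 characters left out ...]
_world': array([[ 0.02999434, -0.99932798, -0.02106956, -0.10304517],
       [ 0.9991166 ,  0.02935395,  0.03007278, -0.58593133],
       [-0.0294341 , -0.02195296,  0.99932562, -1.01925972],
       [ 0.        ,  0.        ,  0.        ,  1.        ]])}
wrist {'camera_matrix': array([[300.2212918 ,   0.        , 260.98799729],
       [  0.        , 300.2212918 , 192.0303087 ],
       [  0.        ,   0.        ,   1.        ]]), 'camera_from_world': array([[ 0.33863079, -0.94091711, -0.0020449 , -0.54867241],
       [ 0.91406654,  0.32948137, -0.23648336,  0.02408992],
       [ 0.223185  ,  0.07821137,  0.97163339, -0.39199024],
       [ 0.        ,  0.        ,  0.        ,  1.        ]])}
```

View pics/scene0b.png

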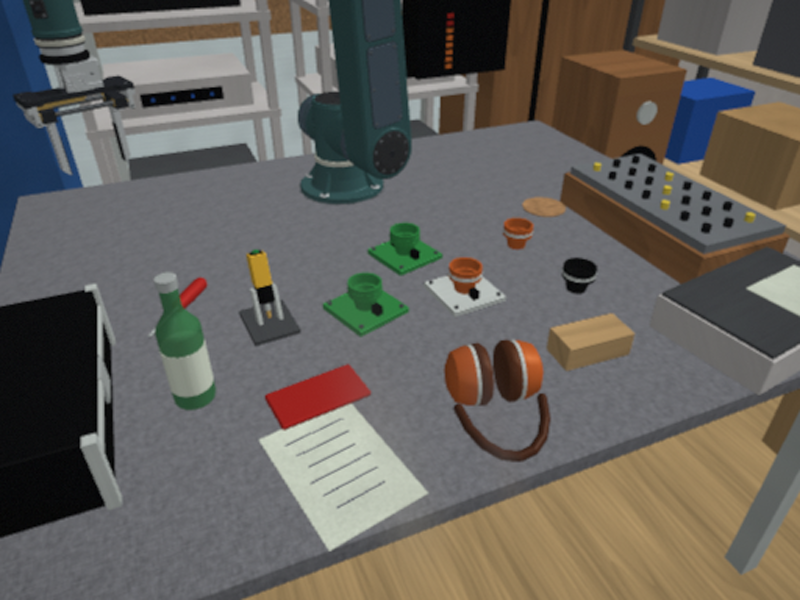

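View pics/top0b.png

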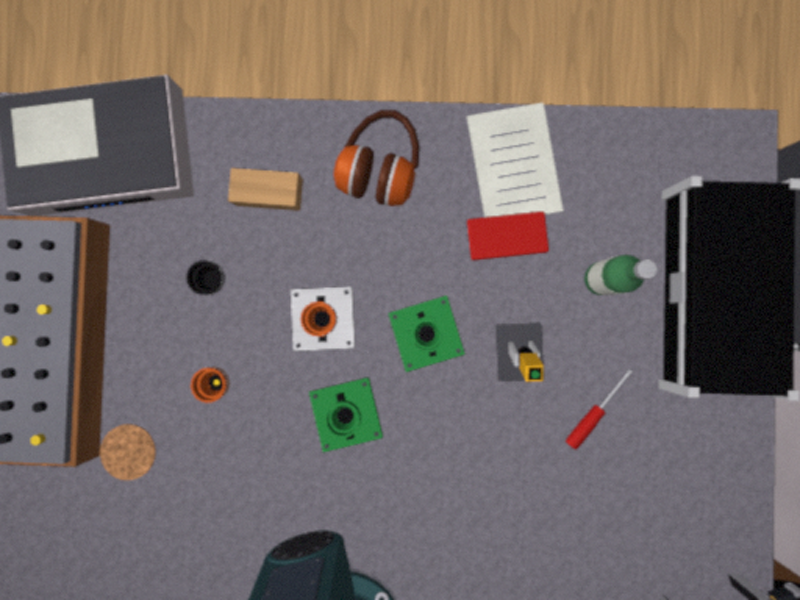

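The scene shows the loose orange cup at (518,232) scene / (209,385) top, and the fixed one on the white plate at (465,268) / (319,320). The gauge is at (260,270) / (530,365), and the black cup at (578,275) / (206,278). Pixels are in the 800-wide enlargements.

```bash
python3 - <<'E'
from h import *
t=camera_model("top");s=camera_model("scene");f=.64
g=lambda x:np.round(x,4)
print("fixed",g(tri([(t,319*f,319*f),(s,465*f,266*f)])),g(atz(t,319*f,319*f,.062)))
print("loose",g(tri([(t,208*f,385*f),(s,518*f,226*f)])),g(atz(t,208*f,385*f,.05)))
print("dot",g(atz(t,215*f,382*f,.005)))
print("gauge top",g(tri([(t,536*f,374*f),(s,257*f,253*f)])),"spare",g(atz(t,206*f,277*f,.05)))
print("stand base corners",[g(atz(t,u*f,v*f,.01)) for u,v in((497,324),(542,322),(545,380),(498,380))])
print("plate",[g(atz(t,u*f,v*f,.012)[:2]) for u,v in((291,289),(353,288),(355,349),(292,350))])
c=camera_model("wrist");o=get_obs();R=Ro.from_euler('xyz',o["ee_rot"]).as_matrix()
p,d=ray(c,261,192);print("cam in tool",R.T@(p-o["tool_pos"]),R.T@d)
# red/orange segmentation of loose in top
im=cv2.imread("pics/top0.png");print(R)
d=g(np.array(atz(t,208*f,385*f,.05))-o["tool_pos"]);print(totool(d))
E
```

```text
fixed [0.5477 0.0555 0.0589] [0.5474 0.0542 0.062 ]
loose [0.4276 0.2456 0.0425] [0.4286 0.2431 0.05  ]
dot [0.4284 0.2467 0.005 ]
gauge top [ 0.4732 -0.2972  0.1268] spare [0.6137 0.254  0.05  ]
stand base corners [array([ 0.5475, -0.2533,  0.01  ]), array([ 0.5535, -0.3324,  0.01  ]), array([ 0.4515, -0.34  ,  0.01  ]), array([ 0.4489, -0.2575,  0.01  ])]
plate [array([0.5988, 0.1145]), array([0.6038, 0.0038]), array([ 0.4957, -0.0033]), array([0.4904, 0.1088])]
cam in tool [ 0.06966613 -0.00047104 -0.16683315] [-2.36543628e-01 -1.94108340e-04  9.71620855e-01]
[[ 9.41168916e-01  3.37936256e-01 -3.97349873e-04]
 [ 3.37936451e-01 -9.41167598e-01  1.58323046e-03]
 [ 1.61058149e-04 -1.62436630e-03 -9.99998668e-01]]
[ 48.54217423 -63.3244934   16.9707029 ]
```

Request:
servo_tool:
  targets:
    - [48.5,-63.3,0,10]
    - [48.5,-63.3,0,19.75]
    - [48.5,-63.3,0,19.75]
    - [48.5,-63.3,0,19.75]
    - [48.5,-63.3,0,19.75]
    - [48.5,-63.3,0,19.75]
    - [48.5,-63.3,0,19.75]
    - [48.5,-63.3,0,19.75]

```text
time: 1.15
tool_pos: [0.338, -0.0394, 0.2195]
ee_rot: [3.141, -0.001, -0.001]
wrist_force: [1.3, -0.2, -0.6]
width: 0.094
finger_force: 0.0
```

Request:
servo_tool:
  targets:
    - [9,-28.4,2,0]
    - [9,-28.4,4,0]
    - [9,-28.4,4,0]
    - [9,-28.4,4,0]
    - [9,-28.4,4,0]
    - [9,-28.4,4,0]

```text
time: 1.9
tool_pos: [0.4273, 0.2449, 0.1774]
ee_rot: [3.14, 0.004, 0.005]
wrist_force: [0.1, 0.1, -0.4]
width: 0.0939
finger_force: 0.0
```

```bash
cat > look.py <<'E'
import sys,json
from h import *
n=sys.argv[1]; o=get_obs(); c=camera_model("wrist"); im=snapshot("wrist")
cv2.imwrite(f"pics/{n}.png",im); cv2.imwrite(f"pics/{n}b.png",cv2.resize(im,(800,600),interpolation=cv2.INTER_CUBIC))
json.dump({k:np.array(v).tolist() for k,v in c.items()},open(n+".json","w"))
print(o["tool_pos"],o["ee_rot"],o["width"])
E
python3 look.py w1
```

```text
[0.42727918 0.24492915 0.17739298] [3.14040601 0.00372127 0.00469615] 0.09392596091688758
```

View pics/w1b.png

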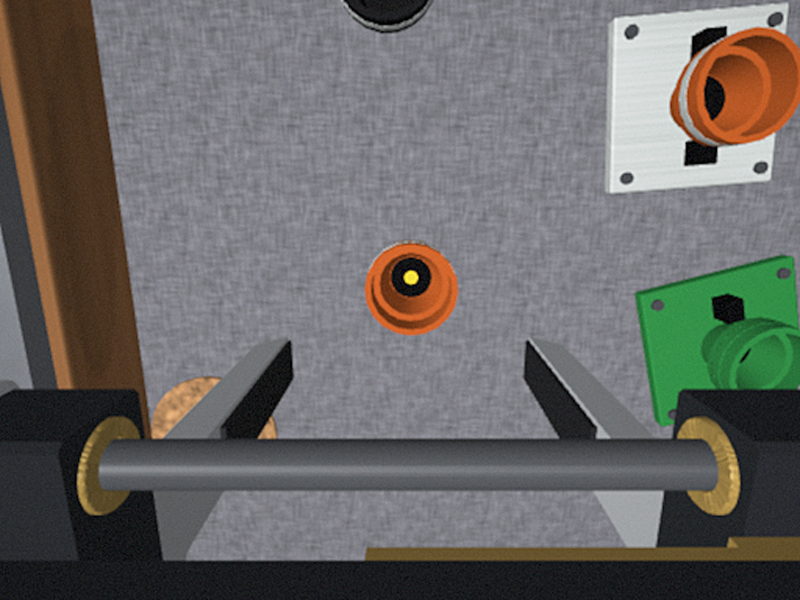

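The wrist view shows the loose cup's rim centre at (411,289) and its dot at (411,277), both in the enlargement. The fixed cup is at the upper right.

```bash
python3 - <<'E'
from h import *
import json
c=json.load(open("w1.json"));f=.64;o=get_obs()
a=atz(c,411*f,289*f,.05);b=atz(c,411*f,277*f,.0055);print(a,b,totool((a+b)/2-o["tool_pos"]))
im=cv2.imread("pics/w1.png");m=cv2.inRange(cv2.cvtColor(im,cv2.COLOR_BGR2HSV),(3,150,90),(16,255,255));m[:,:210]=0;m[:,320:]=0
ct=max(cv2.findContours(m,0,2)[0],key=cv2.contourArea);print(cv2.minEnclosingCircle(ct),atz(c,*cv2.fitEllipse(ct)[0],.05))
h=cv2.inRange(cv2.cvtColor(im,cv2.COLOR_BGR2HSV),(22,150,120),(35,255,255));M=cv2.moments(h[150:200,240:290]);u,v=M['m10']/M['m00']+240,M['m01']/M['m00']+150;print(u,v,atz(c,u,v,.0055))
E
```

```text
[0.43180903 0.24369456 0.05      ] [0.43092329 0.24334756 0.0055    ] [ 0.44596371 -0.04551573 15.04124157]
((262.6736755371094, 184.7063446044922), 29.568233489990234) [0.43216059 0.24395367 0.05      ]
262.5492957746479 177.1549295774648 [0.43106645 0.24391164 0.0055    ]
```

Request:
servo_tool:
  targets:
    - [0.4,0.1,6,0]
    - [0.4,0.1,10,0]
    - [0.4,0.1,12,0]
    - [0.4,0.1,13.4,0]
    - [0.4,0.1,13.4,0]

```text
time: 2.58
tool_pos: [0.4316, 0.2406, 0.0452]
ee_rot: [3.141, 0.001, -0.001]
wrist_force: [0.0, -0.6, 0.5]
width: 0.0945
finger_force: 0.0
```

Request:
servo_tool:
  targets:
    - [0,-0.3,0.2,0]
    - [0,-0.3,0.2,0]

```text
time: 2.82
tool_pos: [0.4327, 0.2451, 0.0446]
ee_rot: [-3.141, -0.002, 0.0]
wrist_force: [-0.6, 0.4, -0.2]
width: 0.094
finger_force: 0.0
```

Request:
servo_tool:
  targets:
    - [0,0,0,0]
    - [0,0,0,0]
    - [0,0,0,0]
    - [0,0,0,0]
    - [0,0,0,0]
    - [0,0,0,0]
  claw: 255

```text
time: 3.58
tool_pos: [0.4319, 0.2446, 0.0434]
ee_rot: [3.141, -0.0, 0.0]
wrist_force: [-0.0, -0.1, 0.1]
width: 0.0583
finger_force: 30.0
```

Request:
servo_tool:
  targets:
    - [0,0,-5,0]
    - [0,0,-10,0]
    - [2.8,19,-11,0]
    - [2.8,19,-11,0]
    - [2.8,19,-11,0]
    - [2.8,19,-11,0]
    - [2.8,19,-11,0]
    - [2.8,19,-11,0]

```text
time: 4.58
tool_pos: [0.4596, 0.056, 0.1532]
ee_rot: [-3.141, 0.001, 0.002]
wrist_force: [-0.2, -1.0, -1.2]
width: 0.0581
finger_force: 30.0
```

```bash
python3 look.py w2
```

```text
[0.45962537 0.05601216 0.15315698] [-3.14106737e+00  6.51540322e-04  2.05354929e-03] 0.05805143340136931
```

View pics/w2b.png

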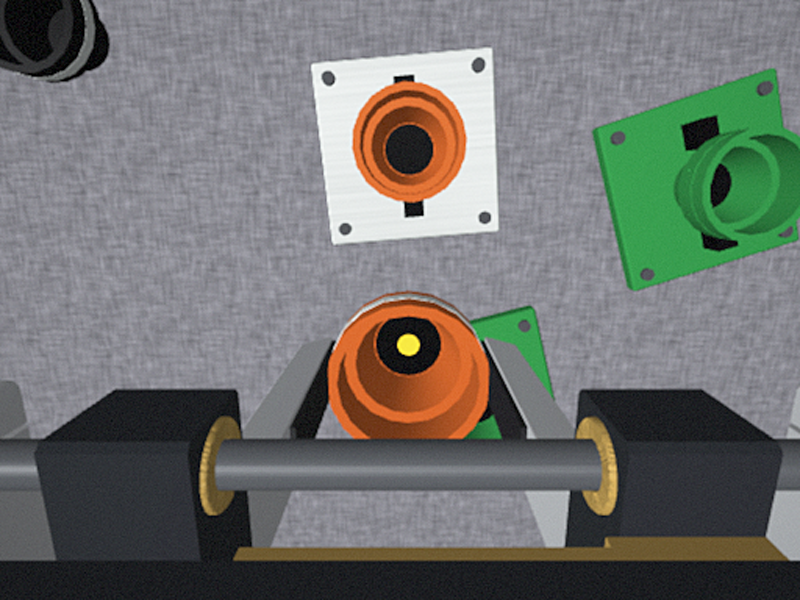

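Held cup's dot is at (408,345) and the fixed rim's centre at about (410,141), with its floor disk at (409,149).

```bash
python3 - <<'E'
from h import *
import json
c=json.load(open("w2.json"));o=get_obs()
im=cv2.imread("pics/w2.png");hs=cv2.cvtColor(im,cv2.COLOR_BGR2HSV)
m=cv2.inRange(hs,(3,150,90),(16,255,255));m[145:]=0
ct=max(cv2.findContours(m,0,2)[0],key=cv2.contourArea);e=cv2.fitEllipse(ct);print(e,atz(c,*e[0],.062))
u,v=cv2.minEnclosingCircle(ct)[0];print(u,v,atz(c,u,v,.062))
k=cv2.inRange(im,(0,0,0),(45,45,45));k[:75]=0;k[118:]=0;k[:,:240]=0;k[:,290:]=0
ck=max(cv2.findContours(k,0,2)[0],key=cv2.contourArea);e2=cv2.fitEllipse(ck);print("floor",e2,atz(c,*e2[0],.017))
h=cv2.inRange(hs,(22,150,120),(35,255,255));M=cv2.moments(h);u,v=M['m10']/M['m00'],M['m01']/M['m00'];z=o["tool_pos"][2]-.0434+.0055;print("dot",u,v,atz(c,u,v,z),o["tool_pos"])
E
```

```text
((261.5051574707031, 90.14403533935547), (71.06265258789062, 75.71774291992188), 179.29481506347656) [0.55178434 0.05681673 0.062     ]
262.5 90.0 [0.55189831 0.05600458 0.062     ]
floor ((261.4522705078125, 95.23202514648438), (28.85392951965332, 30.31896209716797), 174.68438720703125) [0.55107567 0.05682288 0.017     ]
dot 260.92261904761904 220.3154761904762 [0.45822349 0.05699393 0.11530809] [0.45963878 0.05610449 0.15320809]
```

Request:
servo_tool:
  targets:
    - [9.3,0,0,0]
    - [9.3,0,0,0]
    - [9.3,0,0,0]
    - [9.3,0,3,0]
    - [9.3,0,5,0]
    - [9.3,0,5,0]
    - [9.3,0,5,0]

```text
time: 5.5
tool_pos: [0.5529, 0.0553, 0.1046]
ee_rot: [3.142, -0.001, 0.001]
wrist_force: [1.0, -0.6, 0.1]
width: 0.0583
finger_force: 30.0
```

```bash
python3 - <<'E'
from h import *
o=get_obs();print(o["tool_pos"],o["wrist_force"],o["ee_rot"])
im=[snapshot(n) for n in("scene","top")]
a=cv2.resize(im[0][120:220,240:360],(400,333),interpolation=2)
b=cv2.resize(im[1][160:250,140:260],(400,300),interpolation=2)
cv2.imwrite("pics/n1.png",np.vstack([a,b])[:600])
E
```

```text
[0.55288114 0.05525879 0.10461461] [ 0.96215297 -0.64495569  0.09556311] [ 3.14153980e+00 -1.34939212e-03  1.01946185e-03]
```

Request:
servo_tool:
  targets:
    - [-0.1,-0.1,0.5,0]
    - [-0.1,-0.1,1.0,0]
    - [-0.1,-0.1,1.4,0]
    - [-0.1,-0.1,1.7,0]
    - [-0.1,-0.1,1.9,0]
    - [-0.1,-0.1,1.9,0]

```text
time: 6.35
tool_pos: [0.5518, 0.0557, 0.0842]
ee_rot: [3.142, 0.0, 0.0]
wrist_force: [-0.0, 0.2, -0.7]
width: 0.0583
finger_force: 30.0
```

Request:
servo_tool:
  targets:
    - [0,-0.05,0.2,0]
    - [0,-0.05,0.3,0]
    - [0,-0.05,0.4,0]
    - [0,-0.05,0.5,0]
    - [0,-0.05,0.5,0]

```text
time: 6.98
tool_pos: [0.5519, 0.0562, 0.0793]
ee_rot: [3.141, 0.0, 0.0]
wrist_force: [0.0, 0.5, -0.5]
width: 0.0581
finger_force: 30.0
```

Request:
servo_tool:
  targets:
    - [0,0,0.1,0]
    - [0,0,0.15,0]
    - [0,0,0.2,0]
    - [0,0,0.2,0]

```text
time: 7.48
tool_pos: [0.5521, 0.0562, 0.0784]
ee_rot: [3.141, -0.001, 0.0]
wrist_force: [-1.7, -0.2, 5.8]
width: 0.0578
finger_force: 30.0
```

Request:
servo_tool:
  targets:
    - [0,0,0,0]
    - [0,0,0,0]
    - [0,0,0,0]
    - [0,0,0,0]
    - [0,0,0,0]
    - [0,0,0,0]
  claw: 0

```text
time: 8.22
tool_pos: [0.552, 0.0562, 0.0774]
ee_rot: [3.141, -0.0, 0.0]
wrist_force: [0.3, 0.4, 1.0]
width: 0.0941
finger_force: 0.0
```

Request:
servo_tool:
  targets:
    - [0,0,-5,0]
    - [0,0,-10,0]
    - [-6,0,-12,0]
    - [-6,0,-12,0]
    - [-6,0,-12,0]
    - [-6,0,-12,0]

```text
time: 8.98
tool_pos: [0.4923, 0.0561, 0.1964]
ee_rot: [3.141, 0.002, -0.0]
wrist_force: [-0.5, 1.5, -0.4]
width: 0.0939
finger_force: 0.0
```

```bash
python3 look.py w3; python3 - <<'E'
from h import *
import json
c=json.load(open("w3.json"))
im=cv2.imread("pics/w3.png");hs=cv2.cvtColor(im,cv2.COLOR_BGR2HSV)
h=cv2.inRange(hs,(22,150,120),(35,255,255));M=cv2.moments(h);u,v=M['m10']/M['m00'],M['m01']/M['m00'];print("dot",u,v,atz(c,u,v,.0406),M['m00']/255)
E
```

```text
[0.49233332 0.05612174 0.19635062] [ 3.14147355e+00  1.58448217e-03 -2.29418845e-05] 0.09393909237135159
dot 267.47777777777776 135.15555555555557 [0.54476157 0.05023669 0.0406    ] 90.0
```

View pics/w3b.png

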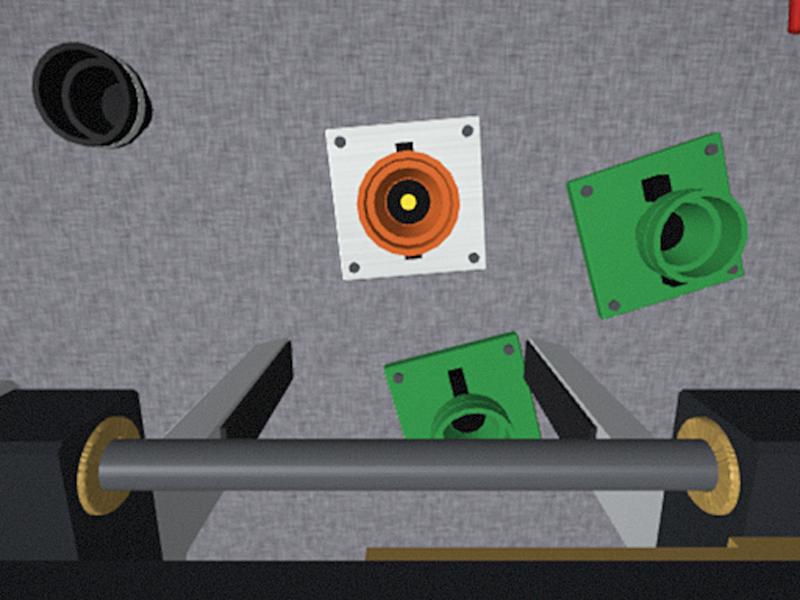

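The cup is nested level with its dot centred at (408,202), and the fingers are open and clear. The gauge comes next.

Request:
servo_tool:
  targets:
    - [-6.5,35.3,-2.5,0]
    - [-6.5,35.3,-2.5,0]
    - [-6.5,35.3,-2.5,0]
    - [-6.5,35.3,-2.5,0]
    - [-6.5,35.3,-2.5,0]
    - [-6.5,35.3,-2.5,0]
    - [-6.5,35.3,-2.5,0]
    - [-6.5,35.3,-2.5,0]

```text
time: 10.02
tool_pos: [0.4272, -0.2965, 0.2216]
ee_rot: [-3.14, 0.001, -0.0]
wrist_force: [0.7, 0.0, -0.8]
width: 0.0937
finger_force: 0.0
```

```bash
python3 look.py w4;  python3 - <<'E'
from h import *
import json
c=json.load(open("w3.json"));print(atz(c,261.1,129.3,.0406),atz(c,408.5*.64,203*.64,.085))
E
```

```text
[ 0.42718938 -0.29647787  0.22156312] [-3.13982291e+00  1.04513411e-03 -6.38280917e-05] 0.09370957338482146
[0.55081911 0.05698203 0.0406    ] [0.55180569 0.05668601 0.085     ]
```

View pics/w4b.png

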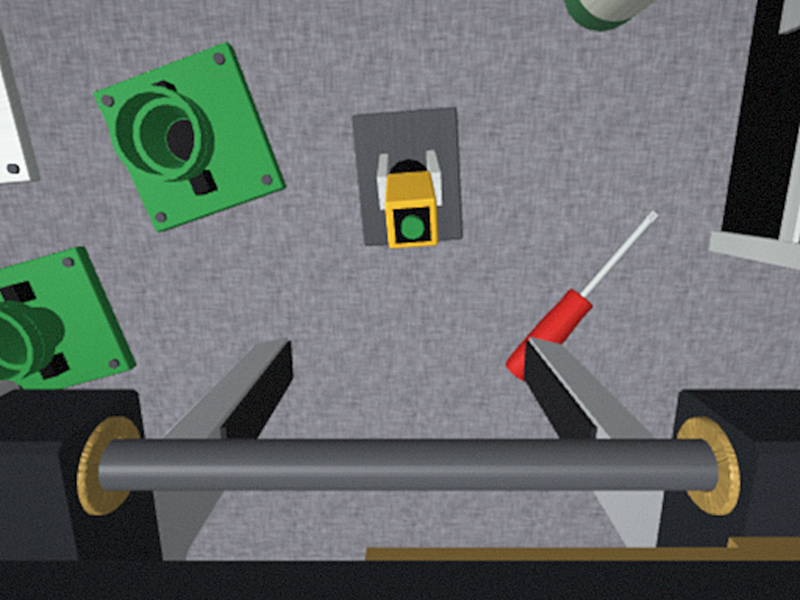

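The gauge's top face has corners at (388,205), (436,203), (437,246) and (388,248). The stand base corners are at (353,116), (456,108), (462,238) and (364,245).

```bash
python3 - <<'E'
from h import *
import json
c=json.load(open("w4.json"));f=.64
b=np.array([atz(c,u*f,v*f,.01)[:2] for u,v in((353,116),(456,108),(462,238),(364,245))]);print(b,b.mean(0))
for i,j in((3,0),(2,1)): d=b[j]-b[i];print(np.linalg.norm(d),np.arctan2(d[1],d[0]))
for i,j in((1,0),(2,3)): d=b[j]-b[i];print(np.linalg.norm(d),np.arctan2(-d[0],d[1]))
# top face corners: near edge z=.1275-.0041, far z +.0041
h=.014*np.sin(.3)
for s in(1,):
  t=np.array([atz(c,u*f,v*f,.1275+e) for u,v,e in((388,205,h),(436,203,h),(437,247,-h),(388,248,-h))]);print(t,t.mean(0))
  for i,j in((1,0),(2,3)): d=t[j]-t[i];print(np.arctan2(-d[0],d[1]),np.linalg.norm(d))
E
```

```text
[[ 0.54768533 -0.25351938]
 [ 0.55338299 -0.33140682]
 [ 0.4555716  -0.33868113]
 [ 0.4498698  -0.25974512]] [ 0.50162743 -0.29583811]
0.09801345953790873 0.06356201535714837
0.09808150939417581 0.07423405512493299
0.07809556211711391 0.07302242783688431
0.07914166732907821 0.07210806862022683
[[ 0.48644832 -0.28469381  0.13163728]
 [ 0.48751823 -0.31044003  0.13163728]
 [ 0.46282701 -0.31184086  0.12336272]
 [ 0.46223539 -0.28411032  0.12336272]] [ 0.47475724 -0.29777126  0.1275    ]
0.04153230188591934 0.025768438521500677
0.021331698219541385 0.027736845781473944
```

Request:
servo_tool:
  targets:
    - [5.3,0.1,0,-4]
    - [5.3,0.1,5,-4]
    - [5.3,0.1,8,-4]
    - [5.3,0.1,10,-4]
    - [5.3,0.1,11,-4]
    - [5.3,0.1,11.6,-4]
    - [5.3,0.1,11.6,-4]
    - [5.3,0.1,11.6,-4]

```text
time: 11.08
tool_pos: [0.4805, -0.2982, 0.1076]
ee_rot: [3.14, -0.002, 0.07]
wrist_force: [-1.0, 0.4, -0.0]
width: 0.094
finger_force: 0.0
```

```bash
python3 - <<'E'
from h import *
o=get_obs();print(o["tool_pos"],o["ee_rot"],o["wrist_force"])
a=snapshot("scene")[130:250,100:240]; cv2.imwrite("pics/g1.png",cv2.resize(a,(700,600),interpolation=2))
E
```

```text
[ 0.48052014 -0.29815683  0.10763862] [ 3.14013690e+00 -1.53446283e-03  6.99807923e-02] [-1.03557574  0.35739508 -0.03798635]
```

View pics/g1.png

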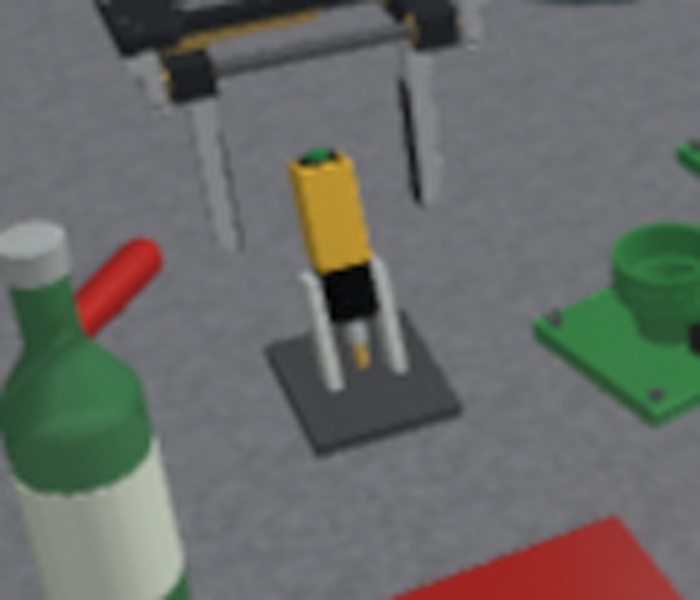

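The open fingers straddle the gauge body: the tips at (232,248) and (425,205) sit above the cheeks. Closing now.

Request:
servo_tool:
  targets:
    - [0,-0.1,0.2,0]
    - [0,-0.1,0.2,0]
    - [0,-0.1,0.2,0]
    - [0,-0.1,0.2,0]
    - [0,-0.1,0.2,0]
    - [0,-0.1,0.2,0]
    - [0,-0.1,0.2,0]
    - [0,-0.1,0.2,0]
  claw: 255

```text
time: 12.12
tool_pos: [0.4799, -0.2969, 0.1045]
ee_rot: [3.141, 0.0, 0.07]
wrist_force: [-0.5, -0.6, -0.6]
width: 0.028
finger_force: 30.0
```

Request:
servo_tool:
  targets:
    - [-0.3,0,-1,0]
    - [-0.6,0,-2,0]
    - [-0.9,0,-3,0]
    - [-1.24,0,-4,0]
    - [-1.24,0,-4,0]
    - [-1.24,0,-4,0]

```text
time: 12.88
tool_pos: [0.4674, -0.2976, 0.1444]
ee_rot: [-3.141, 0.0, 0.07]
wrist_force: [-0.6, 0.5, -1.2]
width: 0.0283
finger_force: 30.0
```

Request:
servo_tool:
  targets:
    - [0.3,0,0,0]
    - [0.6,0,-0.1,0]
    - [0.9,0,-0.15,0]
    - [1.2,0,-0.2,0]
    - [1.2,0,-0.2,0]

```text
time: 13.5
tool_pos: [0.4774, -0.2971, 0.1454]
ee_rot: [-3.141, 0.006, 0.069]
wrist_force: [-5.1, -0.4, -0.1]
width: 0.0275
finger_force: 30.0
```

Request:
servo_tool:
  targets:
    - [0.3,0,0,0]
    - [0.6,0,-0.05,0]
    - [0.9,0,-0.1,0]
    - [1.2,0,-0.1,0]
    - [1.5,0,-0.1,0]
    - [1.5,0,-0.1,0]

```text
time: 14.25
tool_pos: [0.4925, -0.2962, 0.1469]
ee_rot: [-3.141, 0.006, 0.069]
wrist_force: [-5.5, -0.1, 0.5]
width: 0.028
finger_force: 30.0
```

```bash
python3 - <<'E'
from h import *
o=get_obs();print(o["tool_pos"],o["ee_rot"],o["wrist_force"])
a=snapshot("scene")[110:230,100:240]; a=cv2.resize(a,(525,450),interpolation=2)
cv2.imwrite("pics/g2.png",a)
E
```

```text
[ 0.4925304  -0.29617245  0.14693779] [-3.14137947  0.00567091  0.06934423] [-5.5290892  -0.10823258  0.4895273 ]
```

View pics/g2.png

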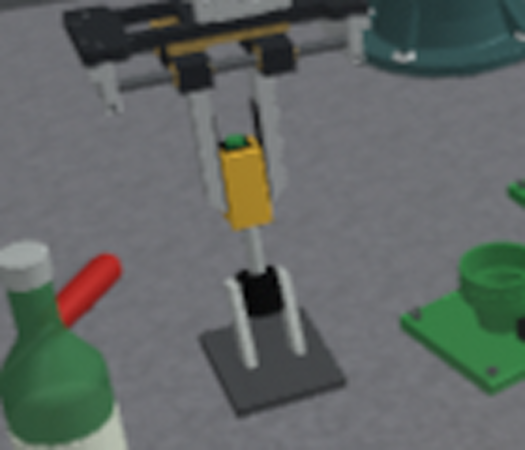

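```bash
python3 - <<'E'
from h import *
s=camera_model("scene");o=get_obs();G=o["tool_pos"]+[0,0,.005]
T=np.array([100+237/3.75,110+146/3.75]);B=np.array([100+249/3.75,110+225/3.75]);S=np.array([100+259/3.75,110+268/3.75])
print("obs dx/dy",(T-S)[0]/(T-S)[1],T,S)
for th in(0,.05,.1,.15,.2,.3):
    a=np.array([-np.sin(th)*np.cos(.07),-np.sin(th)*.07,np.cos(th)])
    p=proj(s,G+a*.0175);q=proj(s,G-a*.08);print(th,(p-q)[0]/(p-q)[1],p,q)
E
python3 look.py w5; python3 - <<'E'
import cv2
a=cv2.imread("pics/w5.png")[60:330,160:360];cv2.imwrite("pics/w5c.png",cv2.resize(a,(444,600),interpolation=2))
E
```

```text
obs dx/dy 0.18032786885245927 [163.2        148.93333333] [169.06666667 181.46666667]
0 0.15238832199781865 [163.330383   150.45914895] [168.33548844 183.30356489]
0.05 0.1640561478450419 [163.23473068 150.31484051] [168.76572956 184.02890092]
0.1 0.1752146062859053 [163.14182504 150.18665498] [169.18781398 184.69284754]
0.15 0.18594882082371977 [163.05189854 150.07488656] [169.60073213 185.29335993]
0.2 0.1963334467293749 [162.96517479 149.97978501] [170.0034726  185.82847981]
0.3 0.2163134266542298 [162.80218265 149.84035778] [170.77437759 186.69518952]
[ 0.49251642 -0.29616723  0.14695659] [-3.14141399  0.00558926  0.06935513] 0.02778189092132272
```

View pics/w5c.png

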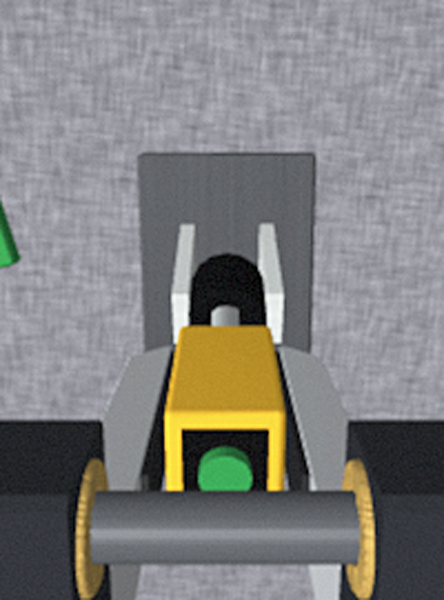

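The gauge's front face in the crop has its top edge at row 409 (x 165–285) and its bottom edge at row 326 (x 181–272). That gives the tilt.

```bash
cat > tilt.py <<'E'
from h import *
import json,sys
from scipy.optimize import least_squares
def fit(c,tcp,yaw,rt,rb):
    def f(p):
        th,t1=p;X=np.array([np.cos(yaw),np.sin(yaw),0]);Z=np.array([0,0,1.])
        a=-np.sin(th)*X+np.cos(th)*Z;n=np.cos(th)*X+np.sin(th)*Z;G=np.array(tcp)+[0,0,.005]
        P=G+a*t1+n*.014
        return [proj(c,P)[1]-rt,proj(c,P-a*.055)[1]-rb]
    return least_squares(f,[.1,.0175]).x
E
python3 - <<'E'
from tilt import *
c=json.load(open("w5.json"));o=get_obs()
print(fit(c,o["tool_pos"],.07,244.1,206.7),fit(c,o["tool_pos"],.07,243.6,207.2))
c=json.load(open("w4.json"))
E
```

```text
[0.02776404 0.03160418] [0.01646651 0.03199043]
```

```bash
python3 - <<'E'
from tilt import *
c=json.load(open("w5.json"));o=get_obs();yaw=.07
ob=np.array([[165,409],[285,409],[181,326],[272,326]])/2.222+[160,60]
X=np.array([np.cos(yaw),np.sin(yaw),0]);Y=np.array([-np.sin(yaw),np.cos(yaw),0]);Z=np.array([0,0,1.])
def f(p,free):
    th,dx,dy,t=p if free else (*p,.018)
    a=-np.sin(th)*X+np.cos(th)*Z;n=np.cos(th)*X+np.sin(th)*Z;P=o["tool_pos"]+[0,0,.005]+dx*X+dy*Y+a*t+n*.014
    return (np.array([proj(c,q) for q in(P+.014*Y,P-.014*Y,P+.014*Y-.055*a,P-.014*Y-.055*a)])-ob).ravel()
for free,x0 in((0,[.1,0,0]),(1,[.1,0,0,.018])):
    r=least_squares(f,x0,args=(free,));print(r.x,r.fun.round(1))
E
```

```text
[ 0.06115934 -0.00555756  0.00052496] [-0.  -0.   0.7  0.  -0.4  0.  -0.5  0. ]
[ 0.06451103 -0.00611597  0.00052276  0.01673535] [ 0.2 -0.   0.5  0.  -0.2 -0.  -0.7 -0. ]
```

Request:
servo_tool:
  targets:
    - [0.2,0,0,0]
    - [0.4,0,0,0]
    - [0.5,0,0,0]
    - [0.5,0,0,0]

```text
time: 14.85
tool_pos: [0.4974, -0.2958, 0.1471]
ee_rot: [-3.141, 0.006, 0.069]
wrist_force: [-5.5, -0.5, 1.1]
width: 0.0276
finger_force: 30.0
```

Request:
servo_tool:
  targets:
    - [-0.2,0,0,0]
    - [-0.3,0,-1,0]
    - [-0.3,0,-4,0]
    - [-0.3,0,-8,0]
    - [-0.3,0,-10,0]
    - [-0.3,0,-10,0]
    - [-0.3,0,-10,0]

```text
time: 15.72
tool_pos: [0.4966, -0.2952, 0.2466]
ee_rot: [-3.141, 0.0, 0.07]
wrist_force: [0.1, 0.2, -1.3]
width: 0.0277
finger_force: 30.0
```

```bash
python3 look.py w6; python3 - <<'E'
import cv2
a=cv2.imread("pics/w6.png")[60:330,160:360];cv2.imwrite("pics/w6c.png",cv2.resize(a,(444,600),interpolation=2))
from h import *
b=snapshot("scene");cv2.imwrite("pics/s6.png",b);s=cv2.resize(b[60:220,90:220],(488,600),interpolation=2)
cv2.imwrite("pics/v6.png",np.hstack([cv2.imread("pics/w6c.png")[:,80:380],s]))
E
```

```text
[ 0.49657522 -0.29522362  0.24660054] [-3.14054078e+00  2.33882145e-04  7.03325664e-02] 0.02765910182754078
```

View pics/v6.png

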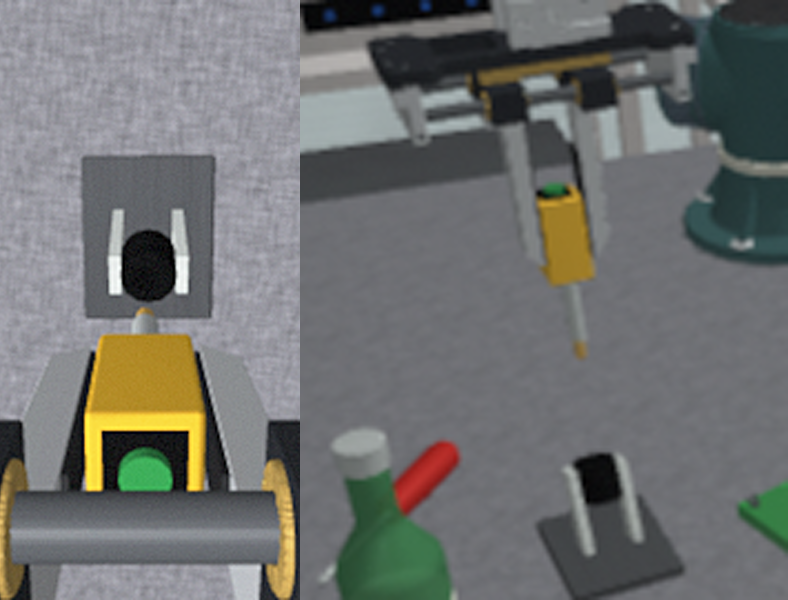

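Tip end is at (225,309) in the wrist crop and (280,355) in the scene crop. The body's front edges are at rows 412 and 335.

```bash
python3 - <<'E'
from h import *
import json
from scipy.optimize import least_squares
c=json.load(open("w6.json"));o=get_obs();yaw=.07;s=camera_model("scene")
ob=np.array([[165,412],[286,412],[179,335],[271,335],[225,309]])/2.222+[160,60]
os_=np.array([[280,356],[259,184]])/3.754+[90,60]
X=np.array([np.cos(yaw),np.sin(yaw),0]);Y=np.array([-np.sin(yaw),np.cos(yaw),0]);Z=np.array([0,0,1.])
def pts(p):
    th,dx,dy,t,ph=p
    a=-np.sin(th)*X+np.sin(ph)*Y+np.cos(th)*Z;n=np.cos(th)*X+np.sin(th)*Z;C=o["tool_pos"]+[0,0,.005]+dx*X+dy*Y+a*t;P=C+n*.014
    return C,P,a
def f(p,w):
    C,P,a=pts(p)
    r=np.vstack([np.array([proj(c,q) for q in(P+.014*Y,P-.014*Y,P+.014*Y-.055*a,P-.014*Y-.055*a,C-.115*a)])-ob,w*(np.array([proj(s,C-.115*a),proj(s,C)])-os_)])
    return r.ravel()
for w in (0,1):
    r=least_squares(f,[.1,0,0,.018,0],args=(w,));C,P,a=pts(r.x);print(r.x.round(4),r.fun.round(1));tip=C-.115*a;print("tip",tip,"tip-tcp",tip-o["tool_pos"])
p=r.x.copy()
print("tri tip",tri([(c,*ob[4]),(s,*os_[0])]))
E
```

```text
[ 0.0575 -0.0074  0.0005  0.0168 -0.0017] [ 0.3  0.6 -0.4  0.6  0.6 -1.5 -0.5 -1.4 -0.1  1.7  0.   0.  -0.   0. ]
tip [ 0.49434137 -0.29460119  0.15266208] tip-tcp [-0.00180984  0.00051916 -0.0930786 ]
[ 0.0474 -0.005   0.0005  0.0224 -0.0002] [-0.9  0.7  0.5  0.8  0.1 -1.7  0.  -1.6  0.   2.1  0.2  0.  -1.3  1.7]
tip [ 0.49554339 -0.29459861  0.15823962] tip-tcp [-0.00060783  0.00052175 -0.08750106]
tri tip [ 0.49767384 -0.29491845  0.15952151]
```

Request:
servo_tool:
  targets:
    - [8,-34.6,0,0]
    - [8,-34.6,0,0]
    - [8,-34.6,0,0]
    - [8,-34.6,0,0]
    - [8,-34.6,0,0]
    - [8,-34.6,0,0]
    - [8,-34.6,0,0]
    - [8,-34.6,0,0]

```text
time: 16.82
tool_pos: [0.5517, 0.0546, 0.2464]
ee_rot: [3.141, 0.002, 0.07]
wrist_force: [0.5, 0.3, -0.4]
width: 0.028
finger_force: 30.0
```

```bash
python3 look.py w7; python3 - <<'E'
from h import *
import json
b=snapshot("scene");cv2.imwrite("pics/s7.png",b)
c=json.load(open("w7.json"));o=get_obs();print(totool(np.array([.5525,.0560,o["tool_pos"][2]])-o["tool_pos"]))
im=cv2.imread("pics/w7.png");hs=cv2.cvtColor(im,cv2.COLOR_BGR2HSV)
# tip column profile in wrist: print hsv near expected tip; nested cup orange ellipse
m=cv2.inRange(hs,(3,150,60),(15,255,255));print(cv2.boundingRect(m),[proj(c,p).round(1) for p in((.5515,.0567,.085),(.5515,.0567,.0406))])
s=camera_model("scene");print("scene expected rim",proj(s,(.5515,.0567,.085)))
hb=cv2.cvtColor(b,cv2.COLOR_BGR2HSV);m=cv2.inRange(hb,(3,150,60),(15,255,255));m[:,:270]=0;m[:,330:]=0;m[:150]=0;m[210:]=0
x,y,w,h=cv2.boundingRect(m);print(x,y,w,h)
y2=cv2.inRange(hb,(18,120,110),(30,255,255));y2[:,:240]=0;y2[:,340:]=0;y2[190:]=0;print("yellow body",cv2.boundingRect(y2))
E
```

```text
[0.55173995 0.05462138 0.24643556] [3.14094911e+00 1.88376656e-03 6.99154420e-02] 0.027954146670917397
[ 7.57678744e-02 -2.15186438e-01 -1.75041924e-04]
(234, 0, 168, 208) [array([259.8, 182.7]), array([259.9, 175.4])]
scene expected rim [298.88576449 162.83508849]
288 158 21 30
yellow body (294, 64, 26, 75)
```

Request:
servo_tool:
  targets:
    - [0.1,-0.15,4,0]
    - [0.1,-0.15,7,0]
    - [0.1,-0.15,9,0]
    - [0.1,-0.15,10,0]
    - [0.1,-0.15,10.4,0]
    - [0.1,-0.15,10.4,0]
    - [0.1,-0.15,10.4,0]

```text
time: 17.8
tool_pos: [0.5536, 0.0566, 0.1446]
ee_rot: [3.141, -0.002, 0.07]
wrist_force: [0.2, 0.2, -1.3]
width: 0.0275
finger_force: 30.0
```

```bash
python3 look.py w8; python3 - <<'E'
from h import *
import json
c=json.load(open("w8.json"));o=get_obs();print(o["wrist_force"])
im=cv2.imread("pics/w8.png");hs=cv2.cvtColor(im,cv2.COLOR_BGR2HSV)
print([proj(c,p).round(1) for p in((.5515,.0567,.085),(.5515,.0567,.0406))])
h=cv2.inRange(hs,(24,150,90),(35,255,255))
for v in range(130,216,3): print(v," ".join("%3d,%3d,%3d"%tuple(hs[v,u]) for u in range(250,274,3)))
E
```

```text
[0.55362717 0.0565724  0.14462257] [ 3.14135768e+00 -2.09141628e-03  6.97884664e-02] 0.02753258959693143
[-0.17033843 -0.56813858 -1.12818956]
[array([261.7, 212.4]), array([261.6, 198.1])]
130 124, 13,139 118, 22,152 128, 14,150 111, 12,151 120, 12,169 116, 14,148 120, 10,154 127, 15,151
133 114, 17,152 114, 16,159 123, 14,164 120, 13,156 120, 10,156 120, 17,150 120, 13,157 109, 19,146
136 113, 15,151 131, 15,140 123, 19,151 120, 14,150 128, 19,146 120, 16,144 120, 16,141 115, 20,140
139  83,  4,240  70,  3,236  75,  4,237  75,  2,237  90,  2,237  90,  4,238  78,  5,238  60,  2,238
142  80,  3,237  84,  5,237 100,  3,234 102,  5,236  80,  3,235  83,  4,234  84,  5,237  80,  3,235
145  90,  3,237  83,  4,238  75,  4,238  80,  3,237  83,  4,237  90,  4,236  83,  4,238  83,  4,238
148  83,  4,235  90,  5,236  84,  5,237  83,  4,237  80,  3,238  98,  4,238  80,  3,238  83,  4,239
151  78,  5,240  80,  3,239  75,  4,244  80,  3,243  83,  4,243  83,  4,243  83,  4,238  75,  2,236
154  80,  3,236  90,  3,243   0,  0,  0   0,  0,  0   0,  0,  0   0,  0,  0  75,  4,235  83,  4,238
157  75,  
[... 1289 characters left out ...]

196  53, 39, 26  96, 75, 17  25,190,125  28,184,253  28,184,252  28,190,255 125, 73, 21 105, 64, 24
199 138, 44, 29 120, 26, 20  25,193,246  20,159,181  18,146,112  30,186,255 113,184, 18  84, 58, 22
202 132, 41, 31  68, 44, 23  25,116, 86 104, 30,163 101, 32,129  21, 87,112 123,140, 20 135, 15, 35
205  95, 55, 28 120,  9, 27  86, 10,183  96,  8,152 114, 10,123 103, 20,114 116,120, 17 100, 49, 31
208 117,255,  9 109,255, 11  99, 13,197 105, 10,153 120, 13,120 109, 19,110 105,227,  9 128,128, 24
211  22,206,173  21,199,176  21,218,166  22,221,163  23,215,166  22,212,168  21,203,170  22,202,168
214  22,206,162  21,204,165  22,202,165  21,199,165  22,194,163  21,200,163  21,199,163  22,204,160
```

The tip end shows at about (261,199) against the dot (columns 256–267, rows 193–204), so the tip is over the dot. I'll compute where it will land.

```bash
python3 - <<'E'
from h import *
import json
c=json.load(open("w8.json"));o=get_obs()
for h in(.0875,.090,.093):
  for v in(199,201): p=atz(c,260.7,v,o["tool_pos"][2]-h);print(h,v,p,p-[.5512,.0567,0])
im=cv2.imread("pics/w8.png");hs=cv2.cvtColor(im,cv2.COLOR_BGR2HSV)
m=cv2.inRange(hs,(22,140,90),(33,255,255))[190:207,250:274];print(m//255)
E
```

```text
0.0875 199 [0.55492816 0.05775885 0.05706222] [0.00372816 0.00105885 0.05706222]
0.0875 201 [0.55311474 0.05763129 0.05706222] [0.00191474 0.00093129 0.05706222]
0.09 199 [0.55426428 0.05771448 0.05456222] [0.00306428 0.00101448 0.05456222]
0.09 201 [0.55243306 0.05758567 0.05456222] [0.00123306 0.00088567 0.05456222]
0.093 199 [0.55346762 0.05766124 0.05156222] [0.00226762 0.00096124 0.05156222]
0.093 201 [0.55161503 0.05753093 0.05156222] [0.00041503 0.00083093 0.05156222]
[[0 0 0 0 0 0 0 0 0 0 0 0 0 0 0 0 0 0 0 0 0 0 0 0]
 [0 0 0 0 0 0 0 0 0 0 0 0 0 0 0 0 0 0 0 0 0 0 0 0]
 [0 0 0 0 0 0 0 0 0 0 0 0 0 0 0 0 0 0 0 0 0 0 0 0]
 [0 0 0 0 0 0 0 0 0 0 1 1 1 0 0 0 0 0 0 0 0 0 0 0]
 [0 0 0 0 0 0 0 0 1 1 1 1 1 1 1 0 0 0 0 0 0 0 0 0]
 [0 0 0 0 0 0 0 1 1 1 1 1 1 1 1 1 0 0 0 0 0 0 0 0]
 [0 0 0 0 0 0 1 1 1 1 1 1 1 1 1 1 1 0 0 0 0 0 0 0]
 [0 0 0 0 0 0 1 1 1 1 1 1 1 1 1 1 1 0 0 0 0 0 0 0]
 [0 0 0 0 0 0 1 1 1 1 1 1 1 1 1 1 1 1 0 0 0 0 0 0]
 [0 0 0 0 0 0 1 1 1 0 0 0 0 1 1 1 1 0 0 0 0 0 0 0]
 [0 0 0 0 0 0 1 1 1 0 0 0 0 0 1 1 1 0 0 0 0 0 0 0]
 [0 0 0 0 0 0 1 1 0 0 0 0 0 0 0 1 1 0 0 0 0 0 0 0]
 [0 0 0 0 0 0 0 0 0 0 0 0 0 0 0 0 0 0 0 0 0 0 0 0]
 [0 0 0 0 0 0 0 0 0 0 0 0 0 0 0 0 0 0 0 0 0 0 0 0]
 [0 0 0 0 0 0 0 0 0 0 0 0 0 0 0 0 0 0 0 0 0 0 0 0]
 [0 0 0 0 0 0 0 0 0 0 0 0 0 0 0 0 0 0 0 0 0 0 0 0]
 [0 0 0 0 0 0 0 0 0 0 0 0 0 0 0 0 0 0 0 0 0 0 0 0]]
```

Request:
servo_tool:
  targets:
    - [-0.15,0,0.4,0]
    - [-0.15,0,0.8,0]
    - [-0.15,0,1.0,0]
    - [-0.15,0,1.0,0]
    - [-0.15,0,1.0,0]

```text
time: 18.48
tool_pos: [0.5516, 0.0565, 0.1335]
ee_rot: [3.141, -0.0, 0.07]
wrist_force: [0.0, -0.1, -0.6]
width: 0.0281
finger_force: 30.0
```

Request:
servo_tool:
  targets:
    - [0,0,0.1,0]
    - [0,0,0.2,0]
    - [0,0,0.3,0]
    - [0,0,0.3,0]
    - [0,0,0.3,0]

```text
time: 19.1
tool_pos: [0.5515, 0.0565, 0.1305]
ee_rot: [3.141, 0.0, 0.07]
wrist_force: [-1.1, -0.1, -1.6]
width: 0.0276
finger_force: 30.0
```

Request:
servo_tool:
  targets:
    - [0,0,0.1,0]
    - [0,0,0.2,0]
    - [0,0,0.3,0]
    - [0,0,0.3,0]
    - [0,0,0.3,0]

```text
time: 19.73
tool_pos: [0.5516, 0.0565, 0.1276]
ee_rot: [3.141, -0.0, 0.07]
wrist_force: [0.1, -0.6, 0.1]
width: 0.0275
finger_force: 30.0
```

```bash
cat > avg.py <<'E'
from h import *
F=[]
for i in range(8): snapshot("top");F.append(get_obs()["wrist_force"])
print(np.mean(F,0),np.std(F,0),get_obs()["tool_pos"])
E
python3 avg.py
```

```text
[ 0.48573444 -0.06044367 -0.16207422] [0.23476801 0.43305575 0.35328097] [0.55161491 0.05654183 0.12754445]
```

Request:
servo_tool:
  targets:
    - [0,0,0.1,0]
    - [0,0,0.2,0]
    - [0,0,0.3,0]
    - [0,0,0.4,0]
    - [0,0,0.4,0]
    - [0,0,0.4,0]

```text
time: 20.88
tool_pos: [0.5517, 0.0566, 0.1237]
ee_rot: [3.141, -0.001, 0.07]
wrist_force: [0.8, -0.7, 1.8]
width: 0.0279
finger_force: 30.0
```

```bash
python3 avg.py; python3 look.py w9; python3 - <<'E'
from h import *
import json
c=json.load(open("w9.json"));print(proj(c,(.5512,.0569,.0406)))
im=cv2.imread("pics/w9.png");hs=cv2.cvtColor(im,cv2.COLOR_BGR2HSV)
m=cv2.inRange(hs,(23,140,90),(33,255,255))[190:212,248:276];print("\n".join("".join(".#"[x//255] for x in r) for r in m))
for v in range(194,212,2): print(v," ".join("%3d,%3d,%3d"%tuple(hs[v,u]) for u in range(252,272,2)))
E
```

```text
[ 1.46262378 -0.09132877  0.91633995] [0.38698302 0.51995312 0.36017124] [0.55158395 0.05651788 0.12352485]
[0.55158395 0.05651788 0.12352485] [ 3.14147795e+00 -2.54790040e-04  6.98856956e-02] 0.027583228277093485
[261.53363853 202.14275459]
............................
............................
............................
............................
............................
............................
............................
...........######...........
.........#########..........
........###########.........
........############........
........###.....####........
.......##........###........
.......#..........##........
...................#........
............................
............................
............................
............................
............................
............................
............................
194  30, 10, 26 132, 53, 24 102, 58, 22 138, 64, 20 113, 57, 18 115,170,  9 145, 57, 27  75, 70, 22 120, 49, 21   0, 16, 16
196  45, 39, 26  41, 93, 22 115, 57, 27 112,255, 15 118,170, 18 138, 75, 17 120,255, 16 126,255,
[... 195 characters left out ...]
,190,255  27,174,243  26,187,237  28,192,255  25,195,248 124,213, 18 113,109, 21
202 107,255, 16 120,255,  2  25,183,238  17, 14,170 111, 34,142 111, 46,127  25, 38,122  30,187,255 120,255,  6  81, 71, 25
204 137, 82, 28 113,207, 16 100,  9,162 111, 11,165  90,  6,136  84, 11,119 120, 12,108  25, 88,147 120,255, 20  75, 55, 28
206  60,  9, 27   0,  0,  0  83, 11,193  86, 11,163  90,  7,140 120,  4,115  77, 16,110 111, 16,115  10,109,  7  80, 33, 23
208 106,117, 24 103,255,  9  98, 16,196 104, 17,169 105, 15,140 105, 21,121 110, 27,115 109, 18,114 120, 98, 13 128, 89, 23
210  21,200,130  21,188,129  19, 84,173  19, 99,159  20,111,152  21,128,147  19,138,139  21,134,146  21,193,127  22,208,124
```

```bash
python3 -c "
from bench import *
print(close_job(),get_obs()['time'])"
```

```text
the job is handed in; nothing more can be done
the job is handed in; nothing more can be done
```

I handed the job in at about 21 s, and no verdict came back. The orange cup is nested level and released, and the gauge is held about 0.05 rad off upright with its tip on the yellow dot, pressing with about 2 N (roughly 6 mm in).

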